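# Take the bottle caddy off its safety hook

### The job

Take the steel bottle caddy off the safety hook: holding it by its top bar, press the hook's sprung keeper back with the bar until the bar is under the slot between the hook's two lips, and lift it out through the slot, gently, without forcing the hook. Then set the caddy down softly, upright, in the empty bay of the aluminium tray (the bay on the robot's side), let go of it, and leave the jar and the dropper bottles where they stand.

Things in the scene. Friction and masses are not known exactly. Their poses are not given: they have to be found in the camera images.
- caddy_bar (a point): Centre of the top bar of the loose steel bottle caddy (0.2 to 0.36 kg), hanging in the hook by its middle. Bar: 8 mm thick (x), 150 long (y), 14 high (z up); grip it from above at y = 20 to 65 mm either side of the hook. End straps (18 wide, 4 thick) at y = +-73 mm join it to an open box 70 x 150 x 40 mm, whose underside is 137 mm and rim 97 mm below this point.
- stand: Fixed hook stand: foot plate 170 x 110 x 12 mm, rod 12 mm thick, 215 mm tall. Origin: foot of the rod on the table, z up. The hook arm, 16 mm wide, points along the stand's -x, towards the robot. It is clamped in the rod's boss at a reach that differs each time and is not measured: hook, lip and keeper sit up to 11 mm nearer or farther along x than nominal. Over 25 N on any of it is forcing it.
- throat (a point): Fixed point of the stand (axes as the stand's): NOMINAL zero of the hook's throat floor, 170 mm up; the true zero lies within 11 mm along x. From the true zero: upturned tip's inner face at x = -25 mm; a fixed front lip 18 mm wide runs from the tip back over the throat to x = +10, its underside 19 and top 24 mm above the floor. The bar lies loose on the floor between tip and keeper, 5 mm free above it.
- keeper_face (a point): Fixed point of the stand: NOMINAL middle of the shut keeper's front face, x = +10 mm from the zero; the true one is within 11 mm along x. Keeper: sprung upright plate 18 mm wide, reaching 18 mm above the throat floor, 4 mm thick. The bar pushes it straight back along +x: 3 N starts it, 1.8 N more per 10 mm, hard stop after 24 mm; it springs shut by itself.
- slot (a point): Fixed point of the stand: NOMINAL middle of the exit slot, level with the lips' tops; same +-11 mm. The slot, 11.5 mm wide in x, lies between the front lip's end and a rear lip of the same height that runs on over the keeper. The bar fits up only there: keeper pressed back 8 to 11.5 mm. Clear once its lower edge is 25 mm above the floor; then draw off along the stand's -x by 100 mm (over 85 mm up, the box meets the arm).
- bay (a point): Centre of the floor of the tray's empty bay, 4 mm above the table, z up. The bay is 102 mm (x) by 192 mm (y) inside; rim 4 mm thick, top 18 mm above the table. The caddy's 70 mm side goes along the bay's x, its 150 mm side along y, either way round. The other bay, with the dropper bottles, lies beyond it at +x, centre 108 mm off.
- tray: The fixed aluminium tray that has the empty bay, 220 x 200 x 18 mm, origin at the centre of its underside, the empty bay on its -x half.
- dropper_a: Blue dropper bottle in the tray's far bay, 32 mm thick, 88 mm tall, loose; origin under its base. Leave alone.
- dropper_b: Amber dropper bottle in the tray's far bay, 32 mm thick, 88 mm tall, loose; origin under its base. Leave alone.
- jar: Black jar, 50 mm thick, 42 mm tall, loose, on the counter beside the hook stand; origin under its base. Leave alone.

How it is judged (in metres and radians):
On the way:
1. the caddy's bar is lifted out of the hook, above both lips (z of caddy_bar in the frame of stand above 0.207 m and angle between caddy_bar's own z axis and vertical below 0.5 rad), for 0.1 s.
At the end, for the whole second after the job is handed in: The caddy stands flat and upright (within 3 degrees) at rest on the floor of the tray's empty bay: bar centre within 20 mm (bay x) and 25 mm (bay y) of the bay's centre and 132 to 141 mm above its floor, none of it on a rim; released (x of caddy_bar in the frame of bay between -0.02 and 0.02 m and y of caddy_bar in the frame of bay between -0.025 and 0.025 m and z of caddy_bar in the frame of bay between 0.132 and 0.141 m and angle between caddy_bar's own z axis and vertical below 0.05 rad and linear speed of caddy below 0.02 m/s); the robot touches nothing.
It fails at once if the hook stand, its lips or its keeper stop is forced with more than 25 N (contact force between stand and anything else above 25 N).
It fails at once if the caddy is banged down on the tray with more than 40 N (contact force between tray and anything else above 40 N).
It fails at once if the jar or a dropper bottle is shifted by more than 15 mm or knocked over (distance of any of dropper_a, dropper_b, jar from where it was at the start of the episode above 0.015 m or angle between any of dropper_a, dropper_b, jar's own z axis and vertical above 0.3 rad).
It also fails if it takes over 51 s, if anything falls off the work surface, if the arm or the gripper's body presses on something with over 40 N, if the wrist force passes 120 N, or if a joint passes its speed limit or range.

### The arm

A 7-joint arm with a two-finger parallel gripper is mounted at the origin on the work surface. World frame = base frame: x ahead of the robot, y to its left, z up, the work surface at z = 0. Lengths are in mm, angles in rad, forces in N, time in s.
With the tool pointing down it reaches from about 400 to 875 mm from the base axis. Payload 4.4 kg.
Tool frame: the origin (TCP) lies at the very end of the fingers, on their centre line; the grasp point (between the pads) lies 19 mm behind it; z points along the fingers, y is the line along which they close (so a half turn about z gives the same grasp; the last joint's range is limited). The gripper opens to 85 mm and grips with 20 to 120 N. Pads are 22 mm wide; open, the fingers measure 114 mm over their backs; the gripper's body (76 mm by 85 mm) begins 54 mm behind the grasp point. The pads swing forward as they close: fully open they stand 13 mm farther back than shut.
Start: joints at [-1.221, 0.628, 0.038, 1.517, -0.027, 0.996, -0.02], TCP at [262.528, 594.64, 231.313] pointing down, gripper open.
Joint ranges: [-3.06, 3.06], [-0.37, 2.12], [-1.25, 1.32], [0.18, 2.47], [-1.1, 4.24], [0.23, 1.98], [-2.94, 2.94]. Speed limits (rad/s): [2.57, 2.57, 3.14, 3.14, 3.14, 3.14, 3.14].

### API

Orientations are given as [roll, pitch, yaw] about the fixed x, y, z axes, in that order (R = Rz(yaw) Ry(pitch) Rx(roll)).
In Python, from cell import monitor, viewer, workorder gives the robot as it stands.
- The arm moves only by the tool arm_command, never from a script. Its argument "series" is one flat list of numbers, 5 for each row, row after row: the opening in per cent of the stroke, from 0 (shut) to 100 (fully open), then the shift along the tool's x, y, z in cm, then the turn about the tool's z in degrees. In form: [claw, x, y, z, roll, claw, x, y, z, roll, ...]. A call has exactly 5 rows; each row is the pose to reach, as a shift and turn from the pose commanded when the call began, along the tool's axes at that moment; what a row does not reach only later rows make up. A row lasts 1/12 s, in which the tool goes at most 41.7 mm and 7.16 degrees, less where a joint would pass 70% of its speed; a pose out of reach is approached as far as the arm can. A call with a gripper value outside its range is refused whole. The fingers move at their own pace and stop on an object; the grip force is fixed at half the most. Time passes only in rows, so rows that repeat a pose let the fingers close, or fill a call up. It gives the time, the measured TCP pose, the force, the opening and the grip force at its end, in the units of the state.
- monitor.read_state(): the state, without advancing time (a new reading comes with each control period).
- viewer.get_image(name): name is "scene" or "top" or "wrist"; returns (picture, depth): 480x640x3 uint8, red, green, blue; 480x640 float32, mm along the optical axis (not along the pixel's ray), 0 where there is no reading.
- viewer.camera_model(name): a dict with "mtx" (3x3 intrinsics, pixels), "R" (3x3) and "t" (3): a world point X has camera coordinates R X + t. Camera axes: x right, y down, z forward; pixel columns grow to the right and rows downward; lengths in mm; the calibration is good to about 2 mm. A picture is of the moment at which its call begins: read the wrist's pose just before it. camera_model takes no time and is no camera call; for the wrist camera it gives the pose at the moment of the call.
- workorder.finish_job(): hands the job in; it is judged then, once.
The state is a dict: "clock": time; "qpos": joint angles; "qd": joint speeds; "tau": joint torques, N m; "eef_pos": TCP position; "tool_rot": TCP orientation; "force": force on the tool from outside, world axes, zero at the start; "torque": the same for the moment, N m; "width": finger opening in mm; "gripper_force": force on a finger pad.
Only numpy, scipy, OpenCV 4.12 (cv2) and the standard library are available. Lean on these libraries where they do the work, as an engineer would, in place of code of your own. Each camera call takes 0.05 s, during which the arm holds its last target. There are 200 camera calls.

## Working session

There is one attempt and no reset: what is moved stays moved. The work goes in short steps, Python scripts to look and compute and a tool call to move; the robot and the scene stay as the last step left them, time stands still between calls to the robot, and variables do not carry over. Pictures are saved under pics/ and viewed, at most 10 in all, crops included, and the job is handed in when it is done.

Besides the shell and the picture viewer there is one more tool, called after "Request:" as name(argument=value, ...) on one line, values as JSON. arm_command: Moves the arm, as the interface text tells. Its arguments: {"type":"object","properties":{"series":{"type":"array","items":{"type":"number"}}},"required":["series"]}

```bash
ls; mkdir -p pics
cat > h.py <<'E'
import numpy as np,cv2
from cell import monitor,viewer,workorder
def grab(n):
    p,d=viewer.get_image(n); m=viewer.camera_model(n)
    return p,d,np.array(m["mtx"]),np.array(m["R"]),np.array(m["t"]).ravel()
def cloud(d,K,R,t):
    v,u=np.mgrid[:480,:640]
    c=np.stack([(u-K[0,2])/K[0,0]*d,(v-K[1,2])/K[1,1]*d,d],-1)
    P=(c-t)@R
    P[d<=0]=np.nan
    return P
E
python3 - <<'E'
from h import *
print(monitor.read_state())
for n in("scene","top"):
    p,d,K,R,t=grab(n); np.savez(n,p=p,d=d,K=K,R=R,t=t); cv2.imwrite(f"pics/{n}.png",p[...,::-1]); print(n,(-R.T@t).round(), R[2].round(2))
E
```

```text
pics
{'clock': 0.0, 'qpos': array([-1.22079999,  0.6293453 ,  0.03843652,  1.51832885, -0.0269945 ,
        0.99630011, -0.01999207]), 'qd': array([ 4.83539911e-06, -4.14393344e-04,  4.42223260e-05,  6.48711239e-04,
        7.48390982e-04,  1.31436997e-03,  1.00472336e-03]), 'tau': array([ 2.07431367e-04, -5.63382876e+01,  1.22627456e+00, -1.93447763e+01,
        1.10301166e-02,  1.03546330e-02,  6.05161787e-06]), 'eef_pos': array([262.2742003 , 594.0768033 , 230.40204117]), 'tool_rot': array([-3.13972906e+00,  2.51784430e-05,  2.72581254e+00]), 'force': array([ 0.37396384, -0.15337099, -0.38351203]), 'torque': array([ 0.0302365 , -0.02091169,  0.01658369]), 'gripper_force': 0.0, 'width': 85.44722660786978}
scene [966. -98. 783.] [-0.51  0.12 -0.85]
top [ 465.  -20. 1084.] [ 0.12  0.02 -0.99]
```

View pics/scene.png

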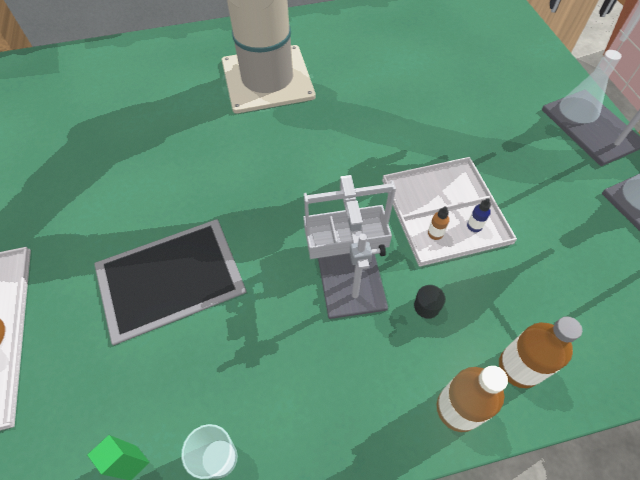

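View pics/top.png

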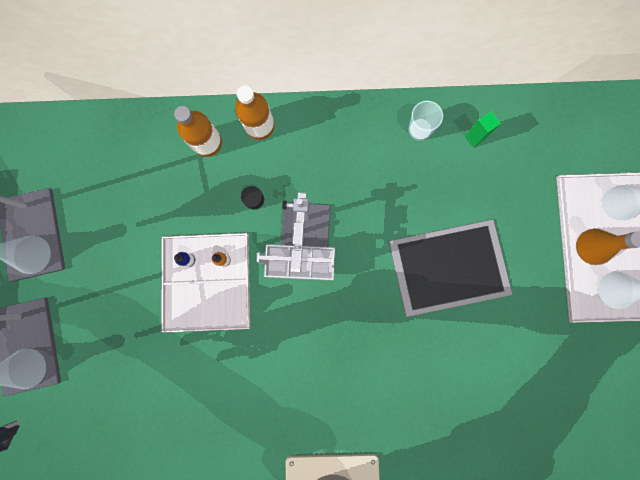

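The pictures show the hook stand near top-view (300,225), with the caddy bar around (296,258). The tray is at (205,282) with its empty bay on the near half, and the jar is at (252,197). Next I'll measure with depth.

Run:
```python
from h import *
def rect(P,m,s=""):
    q=P[m][:,:2].astype(np.float32); r=cv2.minAreaRect(q); print(s,len(q),np.round(r[0],1),np.round(r[1],1),round(r[2],1), 'zmed',np.median(P[m][:,2]).round(1))
S=[]
for n in("top","scene"):
    f=np.load(n+".npz");P=cloud(f["d"],f["K"],f["R"],f["t"]);p=f["p"].astype(int);S.append(P)
    x,y,z=np.moveaxis(P,-1,0); print(n)
    box=(x>350)&(x<800)&(y>-100)&(y<330)
    g=(p[...,1]>p[...,0]+15)
    print("table z",np.nanmedian(z[box&g]))
    for lo,hi in((3,12.9),(172,181),(182,187),(188,199),(200,225)):
        m=(box&(z>lo)&(z<hi)&~g).astype(np.uint8)
        k,l,st,c=cv2.connectedComponentsWithStats(m)
        for i in range(1,k):
            if st[i,4]>25: rect(P,l==i,f"z{lo}-{hi} px{c[i].round()}")
    m=box&(p.max(-1)<50)&(z>30)&(z<60); rect(P,m,"jar")
```

```text
top
table z 0.36968986571173
z3-12.9 px[317. 226.] 605 [619.9  20. ] [ 58. 101.] 84.9 zmed 11.3
z3-12.9 px[288. 226.] 261 [619.6  85.2] [30.1 91. ] 84.6 zmed 11.2
z3-12.9 px[216. 258.] 1758 [548.7 258.8] [106.6 142.2] 0.1 zmed 5.0
z3-12.9 px[248. 260.] 26 [542.  181.6] [58.6  0.9] 0.3 zmed 6.9
z3-12.9 px[216. 305.] 2075 [440.8 258.5] [105.2 142.9] 0.0 zmed 4.9
z172-181 px[301. 206.] 113 [634.1  44.9] [32.5 28.9] 89.6 zmed 178.9
z182-187 px[273. 258.] 138 [535.4  97.5] [67.1 15.6] 90.0 zmed 184.3
z182-187 px[318. 260.] 129 [525.2  13.6] [62.3 15.6] 89.9 zmed 184.3
z188-199 px[298. 233.] 206 [578.1  49.2] [18.  41.8] 84.6 zmed 194.2
z188-199 px[296. 260.] 215 [527.6  54. ] [18.1 44.8] 84.6 zmed 194.3
z200-225 px[300. 202.] 38 [637.9  42.9] [ 9.7 11.6] 89.4 zmed 215.1
jar 68 [687.7 164.8] [48.6 41.6] 35.8 zmed 41.0
scene
table z -0.33649799215542875
z3-12.9 px[425. 189.] 1767 [439.3 259.7] [106.2 141.2] 0.5 zmed 4.3
z3-12.9 px[433. 246.] 267 [564.2 218.3] [211.7 105.2] 43.5 zmed 7.9
z3-12.9 px[444. 232.] 1805 [544.7 260.7] [100.8 139.6] 0.8 zmed 4.4
z3-12.9 px[350. 287.] 2618 [610.9  47
[... 200 characters left out ...]
  16.3] [66.6  8.2] 85.2 zmed 176.5
z172-181 px[355. 228.] 42 [596.4  45.9] [21.5 10.6] 48.8 zmed 176.1
z172-181 px[361. 251.] 232 [638.4  45.1] [29.8 26.1] 85.4 zmed 178.9
z172-181 px[382. 247.] 29 [641.2  78.3] [ 6.2 10.4] 71.9 zmed 174.0
z182-187 px[377. 187.] 164 [531.2 100.2] [66.5 18.2] 82.6 zmed 183.2
z182-187 px[323. 195.] 167 [530.   14.9] [64.4 17.6] 81.9 zmed 183.4
z188-199 px[348. 186.] 236 [528.2  55.3] [17.8 46.3] 85.0 zmed 193.2
z188-199 px[354. 213.] 279 [579.3  50.6] [17.9 43. ] 84.8 zmed 193.5
z188-199 px[361. 246.] 28 [640.9  43.2] [11.4  4.9] 55.9 zmed 193.6
z200-225 px[362. 239.] 84 [638.7  44.7] [11.6 11.8] 22.2 zmed 213.4
jar 54 [696.7 149.7] [36.9  9.1] 25.6 zmed 34.9
```

```bash
cat >> h.py <<'E'
from scipy.spatial.transform import Rotation as Ro
def go(tx,ty,tz,yawdeg):
    "shift (cm, tool axes) and turn (deg) from the measured pose to a TCP target"
    s=monitor.read_state(); R=Ro.from_euler('xyz',s["tool_rot"]).as_matrix()
    d=R.T@(np.array([tx,ty,tz])-s["eef_pos"])/10
    yaw=np.degrees(s["tool_rot"][2]); turn=-(yawdeg-yaw); turn=(turn+180)%360-180
    print("t",round(s["clock"],2),"pos",s["eef_pos"].round(1),"rpy",np.degrees(s["tool_rot"]).round(1),"F",s["force"].round(1),"w",round(s["width"],1),"j",s["qpos"].round(2)); print("shift",d.round(2),"turn",round(turn,1))
E
python3 - <<'E'
from h import *
for n in("top","scene"):
    f=np.load(n+".npz");P=cloud(f["d"],f["K"],f["R"],f["t"]);p=f["p"].astype(int)
    x,y,z=np.moveaxis(P,-1,0); print(n)
    m=(x>500)&(x<560)&(y>-25)&(y<140)&(z>181)&(z<187)&((y<38)|(y>70))
    for s in (m,m&(y<38),m&(y>70)):
        q=P[s]; print("bar",q[:,:2].mean(0).round(1),np.polyfit(q[:,1],q[:,0],1).round(3),np.percentile(q[:,1],[0,100]).round(1))
    m=(x>370)&(x<620)&(y>140)&(y<420)&(z>13)&(z<22)
    print("rim",np.percentile(P[m][:,0],[1,99]).round(1),np.percentile(P[m][:,1],[1,99]).round(1),np.round(cv2.minAreaRect(P[m][:,:2].astype(np.float32)),1) if 0 else cv2.minAreaRect(P[m][:,:2].astype(np.float32)))
go(530,25,290,84.6)
E
```

```text
top
bar [530.3  57.6] [7.40000e-02 5.26113e+02] [-17.7 131.1]
bar [526.6   7.5] [7.20000e-02 5.26109e+02] [-17.7  37.2]
bar [533.7 102.9] [7.10000e-02 5.26429e+02] [ 70.  131.1]
rim [385.  604.9] [180.5 380.5] ((494.85015869140625, 280.4488525390625), (220.28248596191406, 200.4619903564453), 0.5711778402328491)
scene
bar [531.   58.7] [7.50000e-02 5.26573e+02] [-16.7 133.5]
bar [527.2   8.9] [8.3000e-02 5.2651e+02] [-16.7  37.6]
bar [534.3 103.7] [7.10000e-02 5.26934e+02] [ 70.3 133.5]
rim [385.2 605.9] [182.7 383.1] ((494.88885498046875, 283.134033203125), (222.4748992919922, 202.997314453125), 1.0995814800262451)
t 0.1 pos [262.3 594.1 230.5] rpy [-179.9    0.   156.2] F [-0.5 -0.5  0.2] w 85.6 j [-1.22  0.63  0.04  1.52 -0.03  1.   -0.02]
shift [-47.48 -41.26  -5.88] turn 71.6
```

Request:
arm_command(series=[100,-4,-3.5,-2,7,100,-8,-7,-4,14,100,-11,-10.5,-6,21,100,-14,-13,-6,28,100,-16,-14.5,-6,35])

```text
clock: 0.52
eef_pos: [343.0, 411.6, 290.3]
tool_rot: [3.141, -0.001, 2.11]
force: [0.8, 0.2, 0.2]
width: 85.2
gripper_force: 0.0
```

```bash
python3 -c "
from h import *
go(528,25,290,84.6)"
```

```text
t 0.52 pos [343.  411.6 290.3] rpy [ 1.799e+02 -1.000e-01  1.209e+02] F [0.8 0.2 0.2] w 85.2 j [-1.09  0.4   0.23  1.76 -0.11  0.98 -0.28]
shift [-4.267e+01 -3.970e+00 -2.000e-02] turn 36.3
```

Request:
arm_command(series=[80,-4,-0.4,0,7,60,-8,-0.8,0,14,50,-12,-1.2,0,21,50,-16,-1.6,0,28,50,-20,-2,0,35])

```text
clock: 0.93
eef_pos: [429.4, 229.6, 289.3]
tool_rot: [-3.141, -0.0, 1.498]
force: [0.7, 0.3, -0.1]
width: 42.6
gripper_force: 0.0
```

```bash
python3 -c "
from h import *
go(528,25,290,84.6)"
```

```text
t 0.93 pos [429.4 229.6 289.3] rpy [-180.    -0.    85.8] F [ 0.7  0.3 -0.1] w 42.6 j [-0.86  0.35  0.43  1.89 -0.18  0.94 -0.43]
shift [-19.69  11.32  -0.08] turn 1.2
```

Request:
arm_command(series=[50,-4,2.3,0,1,50,-8,4.5,0,1,50,-12,7,0,1,50,-16,9,0,1,50,-18.5,10.8,0,1])

```text
clock: 1.35
eef_pos: [521.5, 42.9, 289.2]
tool_rot: [-3.14, -0.0, 1.487]
force: [-0.1, 0.7, -0.9]
width: 42.7
gripper_force: 0.0
```

Request:
arm_command(series=[50,0,0,0,0,50,0,0,0,0,50,0,0,0,0,50,0,0,0,0,50,0,0,0,0])

```text
clock: 1.77
eef_pos: [521.1, 46.8, 289.1]
tool_rot: [-3.141, -0.001, 1.49]
force: [0.7, -0.7, 0.5]
width: 43.0
gripper_force: 0.0
```

Run:
```python
from h import *
go(528,25,158,84.8)
p,d,K,R,t=grab("wrist"); np.savez("w1",p=p,d=d,K=K,R=R,t=t); cv2.imwrite("pics/w1.png",p[...,::-1]); print((-R.T@t).round(), R.round(2))
```

```text
t 1.77 pos [521.1  46.8 289.1] rpy [-180.    -0.    85.4] F [ 0.7 -0.7  0.5] w 43.0 j [-0.46  0.41  0.46  1.8  -0.22  0.98  0.  ]
shift [-2.13  0.87 13.11] turn 0.6
[527. 119. 431.] [[ 1.   -0.08 -0.  ]
 [-0.08 -0.95  0.29]
 [-0.02 -0.29 -0.96]]
```

View pics/w1.png

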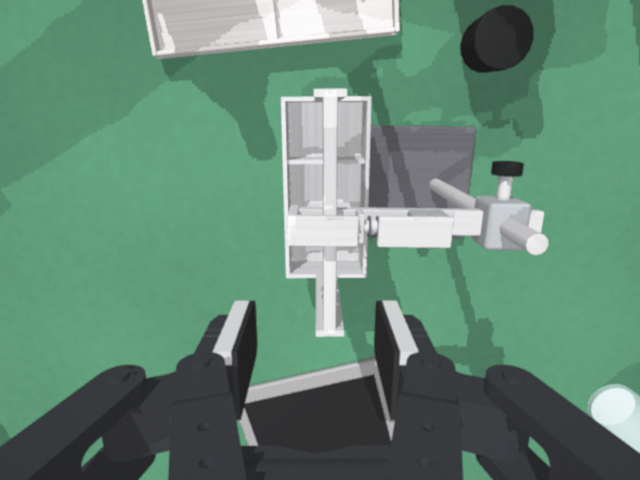

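The wrist view shows the front lip at columns 288-360, the slot around 360-377 and the rear lip at 377-452 (rows 219-245). The bar runs vertically at column 330.

Run:
```python
from h import *
f=np.load("w1.npz");p,d,K,R,t=[f[k] for k in "pdKRt"]
P=cloud(d,K,R,t); 
for r in (226,232,238):
    print(r,"z",P[r,284:384:3,2].round(0)); print(p[r,352:384].mean(-1).astype(int))
def ray(u,v,z):
    c=-R.T@t; w=R.T@np.linalg.solve(K,[u,v,1]); return c+w*(z-c[2])/w[2]
for u in (288,360,377,452): print(u,ray(u,232,194).round(1))
x,y,z=np.moveaxis(P,-1,0)
m=(z>191)&(z<198)&(y>20)&(y<90)&(x>480)&(x<610)
k,l,st,c=cv2.connectedComponentsWithStats(m.astype(np.uint8))
for i in range(1,k):
    if st[i,4]>100: print("lip",st[i],cv2.minAreaRect(P[l==i][:,:2].astype(np.float32)),np.median(z[l==i]))
m=(z>181)&(z<188)&(y>-30)&(y<140)&(x>505)&(x<560)&((y<38)|(y>72))
q=P[m]; print("bar",q[:,:2].mean(0),np.polyfit(q[:,1],q[:,0],1),q[:,1].min(),q[:,1].max(),np.median(q[:,2]))
```

```text
226 z [ -0. 192. 193. 193. 194. 195. 194. 194. 194. 194. 194. 194. 194. 194.
 194. 193. 193. 194. 195. 194. 194. 194. 193. 194. 195. 187. 187. 184.
 183. 185. 183. 183. 194. 195.]
[231 231 230 231 229 217 180 165 185 217 223 209 210 234 240 238 216 142
 130 174 222 230 237 238 227 193 185 223 231 233 233 233]
232 z [ -0. 193. 194. 195. 194. 193. 193. 194. 194.  nan 193. 193. 194. 194.
 195. 193. 194. 194. 194. 193. 194. 194. 194. 193. 194. 188. 187. 183.
 182. 186. 185. 185. 194. 193.]
[235 234 234 234 230 208 171 161 167 195 216 192 162 160 158 140 118 104
 113 140 162 168 165 151 137 142 193 231 235 235 235 235]
238 z [ -1. 194. 194. 194. 194. 194. 194. 193. 194. 193. 194. 194. 194. 194.
 193. 193. 194. 194. 194. 195. 194. 193. 194. 194. 193. 186. 188.  79.
  -0.   0.   0. 189. 194. 194.]
[232 232 233 232 226 194 162 182 209 219 216 189 167 164 156 130  97  85
  85  87  89  91  96  97 113 155 207 231 234 234 233 233]
288 [506.5  55.4 194. ]
360 [547.5  52.  194. ]
377 [557.2  51.2 194. ]
452 [600.   47.7 194. ]
lip [ 287  215   72   32 2209] ((526.131103515625, 53.95836639404297), (18.448495864868164, 41.093902587890625), 85.07728576660156) 193.72895603870515
lip [ 377  216   77   32 2296] ((579.115478515625, 48.931983947753906), (18.466676712036133, 42.72388458251953), 84.4642333984375) 193.7559859191689
bar [531.56474359  64.87472792] [7.30972728e-02 5.26822578e+02] -19.368081675916788 131.6253454736939 183.66017141182118
```

Request:
arm_command(series=[50,-1,0.5,1,0,50,-2.2,0.9,3,0,50,-2.25,0.92,5,0,50,-2.25,0.92,7,0,50,-2.25,0.92,9,0])

```text
clock: 2.23
eef_pos: [528.9, 22.7, 198.7]
tool_rot: [3.141, -0.0, 1.488]
force: [0.2, 0.2, -0.3]
width: 43.1
gripper_force: 0.0
```

Request:
arm_command(series=[50,0,0,1.5,0,50,0,0,2.8,0,50,0,0,3.8,0,50,0,0,4.1,0,50,0,0,4.1,0])

```text
clock: 2.65
eef_pos: [528.6, 22.3, 157.8]
tool_rot: [-3.14, 0.0, 1.488]
force: [0.1, -0.9, 0.2]
width: 42.9
gripper_force: 0.0
```

Run:
```python
from h import *
go(528.5,23.6,158,85.5)
p,d,K,R,t=grab("wrist"); cv2.imwrite("pics/w2.png",p[...,::-1])
```

```text
t 2.65 pos [528.6  22.3 157.8] rpy [-179.9    0.    85.2] F [ 0.1 -0.9  0.2] w 42.9 j [-0.35  0.59  0.38  1.94 -0.33  0.68  0.15]
shift [ 0.13 -0.02 -0.02] turn -0.3
```

View pics/w2.png

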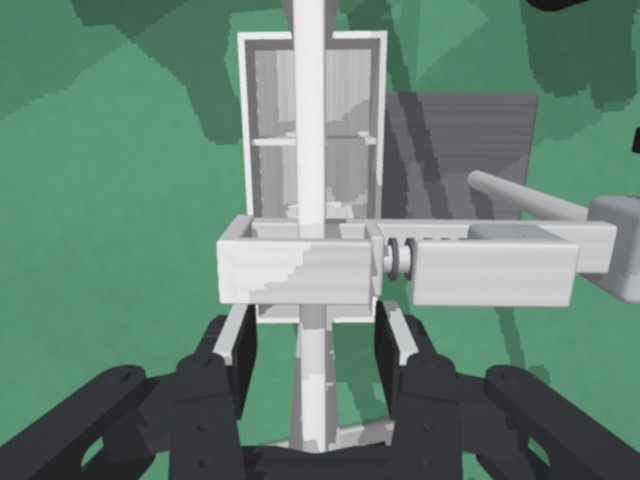

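The bar (column 313) is centred between the pads (columns 250 and 385), and the lip is clear of the fingers, so I'll close.

Request:
arm_command(series=[30,0,0,0,0,15,0,0,0,0,0,0,0,0,0,0,0,0,0,0,0,0,0,0,0])

```text
clock: 3.12
eef_pos: [529.2, 21.8, 159.0]
tool_rot: [3.141, -0.0, 1.487]
force: [-1.2, 0.6, 5.0]
width: 7.0
gripper_force: 62.2
```

Request:
arm_command(series=[0,0,0,0,0,0,0,0,0,0,0,0,0,0,0,0,0,0,0,0,0,0,0,0,0])

```text
clock: 3.53
eef_pos: [529.2, 21.8, 159.0]
tool_rot: [3.141, -0.001, 1.487]
force: [-1.5, 1.2, 5.7]
width: 7.0
gripper_force: 62.4
```

Run:
```python
from h import *
go(528.5,23.6,158,85)
p,d,K,R,t=grab("wrist"); np.savez("w3",p=p,d=d,K=K,R=R,t=t); cv2.imwrite("pics/w3.png",p[...,::-1])
```

```text
t 3.53 pos [529.2  21.8 159. ] rpy [180.   -0.   85.2] F [-1.5  1.2  5.7] w 7.0 j [-0.35  0.59  0.38  1.93 -0.33  0.68  0.15]
shift [ 0.18 -0.09  0.1 ] turn 0.2
```

View pics/w3.png

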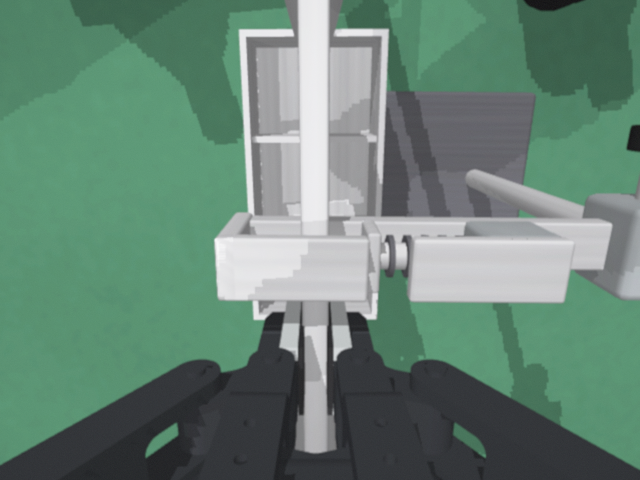

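The bar is gripped and pressing on the floor at about 6 N. I'll raise it a little to unload it.

Request:
arm_command(series=[0,0,0,-0.05,0,0,0,0,-0.1,0,0,0,0,-0.15,0,0,0,0,-0.2,0,0,0,0,-0.2,0])

```text
clock: 4.0
eef_pos: [528.7, 21.6, 160.0]
tool_rot: [-3.141, 0.0, 1.487]
force: [0.4, -0.6, -1.6]
width: 6.7
gripper_force: 61.2
```

Request:
arm_command(series=[0,0,0,-0.05,0,0,0,0,-0.1,0,0,0,0,-0.15,0,0,0,0,-0.15,0,0,0,0,-0.15,0])

```text
clock: 4.42
eef_pos: [529.0, 21.7, 161.8]
tool_rot: [3.142, -0.0, 1.487]
force: [-0.5, -0.3, -1.5]
width: 6.8
gripper_force: 61.2
```

```bash
cat > meas.py <<'E'
from h import *
s=monitor.read_state()
p,d,K,R,t=grab("wrist"); P=cloud(d,K,R,t); x,y,z=np.moveaxis(P,-1,0)
cx=s["eef_pos"][0]
u=np.array([np.sin(np.radians(84.8)),-np.cos(np.radians(84.8))]); n=np.array([-u[1],u[0]])
S=P[...,:2]@u; N=P[...,:2]@n   # stand-aligned coordinates
zt=s["eef_pos"][2]+26
m=(np.abs(z-zt)<5)&(y>68)&(y<118)&(np.abs(x-cx-3)<12)
q=P[m]; c=np.polyfit(N[m],S[m],1); zz=np.polyfit(q[:,1],q[:,2],1)
print("pos",s["eef_pos"].round(1),"F",s["force"].round(1),"bar slope vs stand deg",np.degrees(c[0]).round(2),"ztilt deg",np.degrees(np.arctan(zz[0])).round(2),"z at hook",np.polyval(zz,53).round(1))
Nh=np.array([530,53.6])@n
a=np.abs(z-194)<3
m1=a&(np.abs(N-Nh)<6)
v=np.sort(S[m1]); v=v[(v>490)&(v<600)]; g=np.diff(v); i=np.argmax(g)
mid=(v[i]+v[i+1])/2
b=np.polyval(c,Nh)
print("slot",v[i].round(1),v[i+1].round(1),"bar at hook",b.round(1),"to go along stand x",(mid-b).round(1))
E
python3 meas.py
```

```text
pos [529.   21.7 161.8] F [-0.5 -0.3 -1.5] bar slope vs stand deg -0.53 ztilt deg -0.36 z at hook 186.0
slot 539.3 550.4 bar at hook 524.7 to go along stand x 20.2
```

Request:
arm_command(series=[0,0,0.3,0,0,0,0,0.6,0,0,0,0,0.9,0,0,0,0,1.1,0,0,0,0,1.2,0,0])

```text
clock: 4.88
eef_pos: [540.1, 20.8, 161.6]
tool_rot: [-3.139, -0.0, 1.487]
force: [-3.4, 0.3, -0.5]
width: 6.6
gripper_force: 61.4
```

Request:
arm_command(series=[0,0,0.2,0,0,0,0,0.4,0,0,0,0,0.6,0,0,0,0,0.75,0,0,0,0,0.75,0,0])

```text
clock: 5.3
eef_pos: [548.0, 20.0, 161.5]
tool_rot: [-3.14, 0.0, 1.487]
force: [-4.3, 0.2, -1.0]
width: 7.1
gripper_force: 61.2
```

```bash
python3 meas.py
```

```text
pos [548.   20.  161.5] F [-4.3  0.2 -1. ] bar slope vs stand deg -0.67 ztilt deg -0.35 z at hook 185.7
slot 539.1 550.6 bar at hook 543.5 to go along stand x 1.3
```

Request:
arm_command(series=[0,0,0.07,0,0,0,0,0.15,0,0,0,0,0.15,0,0,0,0,0.15,0,0,0,0,0.15,0,0])

```text
clock: 5.77
eef_pos: [549.6, 20.0, 161.6]
tool_rot: [-3.141, 0.0, 1.487]
force: [-4.7, -0.4, -3.0]
width: 6.5
gripper_force: 61.1
```

```bash
python3 meas.py; python3 -c "
from h import *
p=grab('wrist')[0]; cv2.imwrite('pics/w4.png',p[150:350,180:600,::-1].repeat(1,0))"
```

```text
pos [549.6  20.  161.6] F [-4.7 -0.4 -3. ] bar slope vs stand deg -0.69 ztilt deg -0.42 z at hook 185.7
slot 539.5 550.7 bar at hook 545.2 to go along stand x -0.1
```

View pics/w4.png

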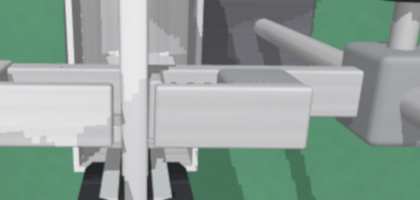

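The bar (crop column 134) is centred in the slot (crop columns 113-154). I'll lift slowly.

Request:
arm_command(series=[0,0,0,-0.15,0,0,0,0,-0.3,0,0,0,0,-0.5,0,0,0,0,-0.7,0,0,0,0,-0.8,0])

```text
clock: 6.28
eef_pos: [550.0, 20.2, 170.2]
tool_rot: [3.141, -0.0, 1.487]
force: [-5.2, 1.0, -4.0]
width: 6.8
gripper_force: 60.9
```

```bash
python3 meas.py
```

```text
pos [550.   20.2 170.2] F [-5.2  1.  -4. ] bar slope vs stand deg -0.67 ztilt deg -0.48 z at hook 194.3
slot 539.5 541.8 bar at hook 545.7 to go along stand x -5.0
```

Request:
arm_command(series=[0,0,-0.05,-0.15,0,0,0,-0.05,-0.3,0,0,0,-0.05,-0.5,0,0,0,-0.07,-0.7,0,0,0,-0.08,-0.8,0])

```text
clock: 6.75
eef_pos: [551.1, 19.7, 178.7]
tool_rot: [3.137, -0.0, 1.486]
force: [-1.6, 1.2, -2.6]
width: 6.7
gripper_force: 61.0
```

Request:
arm_command(series=[0,0,-0.02,-0.15,0,0,0,-0.04,-0.3,0,0,0,-0.05,-0.5,0,0,0,-0.05,-0.7,0,0,0,-0.05,-0.9,0])

```text
clock: 7.17
eef_pos: [549.3, 19.9, 187.4]
tool_rot: [3.14, -0.0, 1.486]
force: [-0.3, 0.2, -1.8]
width: 6.8
gripper_force: 61.2
```

Request:
arm_command(series=[0,0,0,-0.3,0,0,0,0,-0.8,0,0,0,0,-1.3,0,0,0,0,-1.5,0,0,0,0,-1.5,0])

```text
clock: 7.58
eef_pos: [549.2, 20.0, 202.6]
tool_rot: [3.14, -0.0, 1.487]
force: [-0.5, -0.6, -3.0]
width: 6.7
gripper_force: 61.2
```

Request:
arm_command(series=[0,0,0,0,0,0,0,-0.5,0,0,0,0,-1.5,0,0,0,0,-3,0,0,0,0,-5,0,0])

```text
clock: 8.0
eef_pos: [498.8, 24.1, 201.6]
tool_rot: [3.141, 0.0, 1.486]
force: [0.6, 0.8, -2.4]
width: 6.7
gripper_force: 61.2
```

Request:
arm_command(series=[0,0,-2,0,0,0,0,-4,0,0,0,0,-6,0,0,0,0,-7.5,0,0,0,0,-8,0,0])

```text
clock: 8.42
eef_pos: [415.5, 31.2, 201.5]
tool_rot: [-3.138, -0.0, 1.487]
force: [-1.2, 1.1, -2.8]
width: 6.6
gripper_force: 61.2
```

Run:
```python
from h import *
go(441,246,220,89.5)
p=grab('scene')[0]; cv2.imwrite('pics/s2.png',p[...,::-1])
```

```text
t 8.42 pos [415.5  31.2 201.5] rpy [-179.8   -0.    85.2] F [-1.2  1.1 -2.8] w 6.6 j [-0.46  0.38  0.43  2.17 -0.26  0.64  0.07]
shift [21.62  0.74 -1.84] turn -4.3
```

View pics/s2.png

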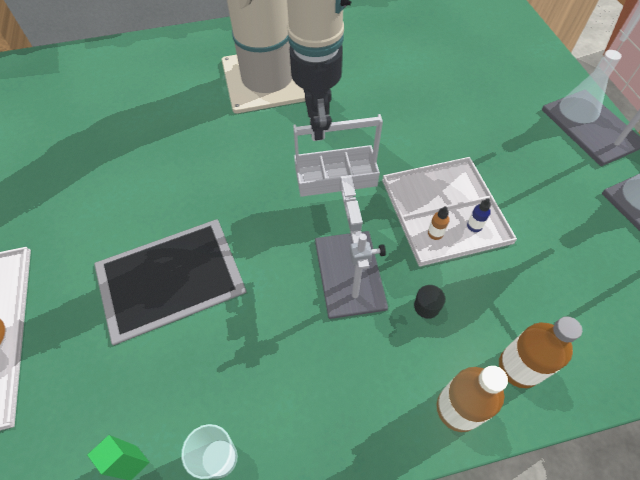

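Request:
arm_command(series=[0,3,0.1,0,-1,0,7,0.3,0,-2,0,11,0.4,0,-3,0,15,0.5,0,-4,0,18,0.6,0,-5])

```text
clock: 8.88
eef_pos: [441.4, 214.2, 201.9]
tool_rot: [3.14, -0.002, 1.577]
force: [0.8, -1.3, -1.6]
width: 6.4
gripper_force: 61.2
```

Request:
arm_command(series=[0,2,0.3,0,0,0,3,0.3,0,0,0,3.5,0.3,0,0,0,3.6,0.3,0,0,0,3.6,0.3,0,0])

```text
clock: 9.3
eef_pos: [443.2, 244.4, 201.7]
tool_rot: [-3.141, 0.001, 1.572]
force: [0.4, -1.2, -2.0]
width: 6.4
gripper_force: 61.2
```

Run:
```python
from h import *
go(441,246,128,90)
for n in("top","scene"):
    p,d,K,R,t=grab(n); P=cloud(d,K,R,t); x,y,z=np.moveaxis(P,-1,0)
    m=(z>205)&(z<232)&(x>415)&(x<470)&(y>180)&(y<400)&(p.min(-1)>110)
    q=P[m]; print("bar",len(q),np.percentile(q[:,1],[1,99]),np.polyfit(q[:,1],q[:,0],1),np.polyfit(q[:,1],q[:,2],1))
    cv2.imwrite(f'pics/{n}3.png',p[...,::-1])
```

```text
t 9.3 pos [443.2 244.4 201.7] rpy [-1.80e+02  1.00e-01  9.01e+01] F [ 0.4 -1.2 -2. ] w 6.4 j [-0.84  0.49  0.4   1.95 -0.27  0.75 -0.28]
shift [ 0.17 -0.22  7.37] turn 0.1
bar 145 [203.33301699 236.98992075] [-1.55168836e-02  4.46452760e+02] [9.92191985e-02 2.01764184e+02]
bar 586 [204.7061545  355.18601299] [-2.06201581e-04  4.45683702e+02] [1.77953196e-03 2.19668618e+02]
```

View pics/scene3.png

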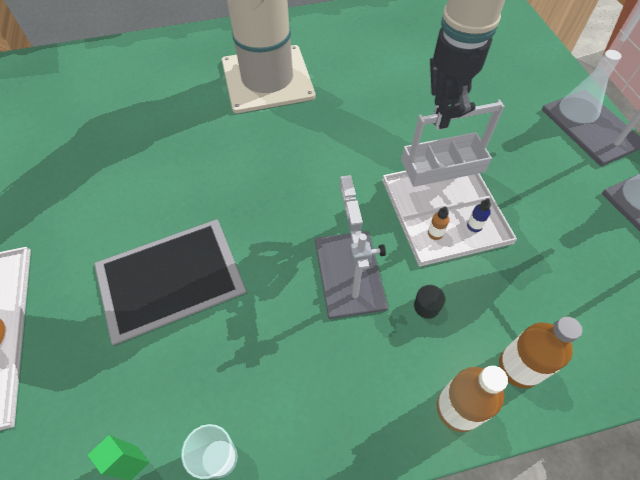

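The caddy hangs above the empty bay near (447,158) in the picture, and its bar centre measures about (443, 280). I'll lower it.

Request:
arm_command(series=[0,0.1,-0.1,1,0,0,0.15,-0.2,2.5,0,0,0.15,-0.25,4,0,0,0.15,-0.25,5.3,0,0,0.15,-0.25,6,0])

```text
clock: 9.82
eef_pos: [439.6, 246.1, 140.1]
tool_rot: [-3.139, 0.002, 1.573]
force: [-0.4, -0.6, -2.7]
width: 6.7
gripper_force: 61.2
```

Request:
arm_command(series=[0,0,0,0.3,0,0,0,0,0.6,0,0,0,0,0.9,0,0,0,0,1.1,0,0,0,0,1.2,0])

```text
clock: 10.23
eef_pos: [440.8, 247.4, 129.9]
tool_rot: [3.141, -0.0, 1.574]
force: [-1.0, 0.3, -2.5]
width: 7.1
gripper_force: 61.2
```

Request:
arm_command(series=[0,0,0,0.05,0,0,0,0,0.1,0,0,0,0,0.15,0,0,0,0,0.2,0,0,0,0,0.25,0])

```text
clock: 10.65
eef_pos: [440.7, 247.4, 127.4]
tool_rot: [3.141, -0.0, 1.574]
force: [-0.3, 0.5, -2.4]
width: 7.0
gripper_force: 61.2
```

Request:
arm_command(series=[0,0,0,0.05,0,0,0,0,0.1,0,0,0,0,0.15,0,0,0,0,0.2,0,0,0,0,0.25,0])

```text
clock: 11.07
eef_pos: [440.6, 247.3, 124.8]
tool_rot: [-3.142, -0.0, 1.574]
force: [-0.5, 0.0, -2.0]
width: 6.5
gripper_force: 61.2
```

Request:
arm_command(series=[0,0,0,0.03,0,0,0,0,0.06,0,0,0,0,0.1,0,0,0,0,0.13,0,0,0,0,0.15,0])

```text
clock: 11.48
eef_pos: [440.6, 247.0, 123.4]
tool_rot: [-3.141, 0.0, 1.574]
force: [-0.4, -2.4, 0.8]
width: 6.6
gripper_force: 61.6
```

Request:
arm_command(series=[0,0,0,0.03,0,0,0,0,0.06,0,0,0,0,0.08,0,0,0,0,0.08,0,0,0,0,0.08,0])

```text
clock: 11.9
eef_pos: [440.5, 246.9, 123.2]
tool_rot: [-3.141, -0.0, 1.573]
force: [-1.8, -2.3, 7.5]
width: 7.0
gripper_force: 62.7
```

Request:
arm_command(series=[0,0,0,-0.03,0,14,0,0,-0.03,0,18,0,0,-0.03,0,25,0,0,-0.03,0,35,0,0,-0.03,0])

```text
clock: 12.32
eef_pos: [440.7, 247.7, 122.8]
tool_rot: [3.141, -0.0, 1.574]
force: [0.4, -0.5, 0.6]
width: 29.6
gripper_force: 0.0
```

Request:
arm_command(series=[45,0,0,0,0,50,0,0,-0.5,0,50,0,0,-2,0,50,0,0,-4,0,50,0,0,-6,0])

```text
clock: 12.73
eef_pos: [440.3, 247.1, 183.5]
tool_rot: [-3.141, 0.001, 1.574]
force: [-0.4, 0.5, 0.4]
width: 42.6
gripper_force: 0.0
```

Request:
arm_command(series=[50,0,0,-3,0,50,0,0,-6,0,50,0,0,-8,0,50,0,0,-8,0,50,0,0,-8,0])

```text
clock: 13.15
eef_pos: [441.1, 247.7, 264.1]
tool_rot: [3.139, -0.002, 1.574]
force: [0.6, 0.4, -0.3]
width: 43.1
gripper_force: 0.0
```

Run:
```python
from h import *
for n in("wrist","scene"):
    p,d,K,R,t=grab(n); P=cloud(d,K,R,t); x,y,z=np.moveaxis(P,-1,0)
    m=(z>142)&(z<153)&(x>415)&(x<470)&(y>180)&(y<400)
    q=P[m]; print("bar",len(q),np.percentile(q[:,1],[1,99]),q[:,0].mean(),np.polyfit(q[:,1],q[:,0],1),np.polyfit(q[:,1],q[:,2],1),np.median(q[:,2]))
cv2.imwrite('pics/s4.png',p[100:320,300:560,::-1])
```

```text
bar 3707 [206.49001693 355.14988539] 439.40108159189924 [-7.41948246e-03  4.41531345e+02] [-2.91341121e-03  1.47084081e+02] 146.28161380636624
bar 423 [208.25590914 357.55223927] 441.41433997620464 [-5.94062368e-03  4.43092071e+02] [-5.32653398e-04  1.46836889e+02] 147.01076782862583
```

View pics/s4.png

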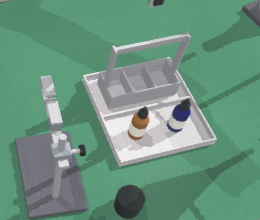

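The caddy stands flat in the empty bay (crop around (145,75)), with both bottles and the jar undisturbed.

```bash
python3 -c "
from cell import workorder
print(workorder.finish_job())"
```

```text
the job is handed in; nothing more can be done
None
```

The caddy came out through the hook's slot and now stands upright and released in the tray's empty bay. Its bar centre is about 1 mm from the bay centre, the jar and dropper bottles look undisturbed, and I handed the job in at about 13 s (the hand-in returned no verdict).

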